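# Load the welding block and set the current dial

## Task

Set up the next weld. First lay the bracket that has the tube along its strap flat on top of the steel welding block, in the middle and lengthways along it; then turn the current knob on the control box until its pointer stands at the small metal set tab on the scale; only then switch the box on by pushing its toggle switch fully over, away from the robot. Do not shift the set tab, and leave the other bracket and the wrench where they are.

Things in the scene. Friction and masses are not known exactly. Their poses are not given: they have to be found in the camera images.
- hinge_bracket: the bracket to load, 0.2 to 0.4 kg: bare steel strap 90 x 36 x 6 mm with a round tube (26 mm diameter, 60 mm long) welded along the middle of its top; overall height 31.5 mm, tube axis at 18.5 mm. Origin: centre of the underside; x along strap and tube, z up. Either way round is the same. Lies on the bench.
- stud_bracket: the other bracket, to be left alone: same steel strap 90 x 36 x 6 mm, but with an upright round stud (22 mm diameter, 30 mm tall) at its middle. Origin: centre of the underside; x along the strap.
- block: the steel welding block, fixed to the bench: 110 mm (its x) x 60 mm (its y) x 60 mm high. Origin: centre of the underside.
- block_top (a point): centre of the top face of the welding block, 60 mm above the bench; axes as the block's
- console: the grey control box of the welding supply, fixed to the bench: 150 mm (its x) x 250 mm (its y) x 60 mm high, top horizontal. Origin: centre of the underside; its -x side faces the robot. On its top: the white dial plate (58 mm radius, 4 mm thick) with the black knob, centred 65 mm to +y, and the toggle switch, 70 mm to -y.
- dial (a joint): angle of the current knob, 0 to 4.712 rad, growing clockwise seen from above; at 0 its pointer stands at 135 degrees from the box's +x axis, towards +y (the rear of the box is at 2.356). It stays where it is left.
- dial_grip (a point): point on the vertical axis of the knob at the height to grip it, 39 mm above the box top. The knob is a black disc of 25 mm radius, 10 mm high, with an upright bar 44 mm long, 15 mm thick, rising to 46 mm above the box top; x points along the bar towards the pointer end (white line on top and a nose that sticks out at the foot), z up.
- dial_pointer (a point): the place on the scale to which the knob's pointer points, 45 mm from the knob's axis, 8 mm above the box top; turns with the knob
- set_tab (a joint): angle of the set tab on the scale, measured as the knob's: the knob is set right when joint dial equals this
- tab_point (a point): the inner point of the set tab, 45 mm from the knob's axis, 8 mm above the box top. The tab is a dark metal clip 12 mm wide on the rim of the dial plate, 5 mm thick, with a 4 mm wide tooth that points to the knob, from 42 to 65 mm from its axis.
- switch (a joint): toggle switch on the control box: 0 is off (leaning to the box's -x, towards the robot), 1.0 rad is fully on (leaning to the box's +x); stays where it is left
- switch_tip (a point): centre of the steel ball (26 mm diameter) at the end of the toggle lever, 50 mm from its pivot. The pivot lies along the box's y, 22 mm above the box top, in a black block 70 mm (box x) x 50 mm x 25 mm high; off, the ball is 24 mm to the box's -x of the pivot and 66 mm above the box top; on, 24 mm to +x.
- wrench: steel wrench lying on the bench, 180 mm long along its x; to be left alone
Things that resemble listed ones, but are neither listed nor needed, are in the scene too. Of the things that look like the block, the middle-sized one is meant. What is shaped like the hinge_bracket but pink is not meant.

How it is judged (in metres and radians):
On the way, in this order (a step that is already met when the one before it is completed fails the run):
1. the tube bracket lies flat on the block, let go, with the switch still off (horizontal distance between hinge_bracket and block_top below 0.012 m and z of hinge_bracket in the frame of block_top between -0.004 and 0.004 m and angle between hinge_bracket's own z axis and vertical below 0.1 rad and angle between the x axis of hinge_bracket and the x axis of block, either way round below 0.2 rad and contact force between the fingers and hinge_bracket below 0.1 N and value of joint switch below 0.3 rad), for 0.2 s.
2. the knob points at the set tab, with the switch still off (horizontal distance between dial_pointer and tab_point below 0.004 m and value of joint switch below 0.3 rad), for 0.3 s.
3. the switch is on (value of joint switch above 0.85 rad), for 0.2 s.
At the end, for the whole second after the job is handed in: The tube bracket rests flat on the welding block, within 12 mm of the middle of its top and within 0.2 rad of its length (either way round); the knob's pointer is within 4 mm (0.09 rad) of the set tab; the switch is on (above 0.85 of 1.0 rad) (horizontal distance between hinge_bracket and block_top below 0.012 m and z of hinge_bracket in the frame of block_top between -0.004 and 0.004 m and angle between hinge_bracket's own z axis and vertical below 0.1 rad and angle between the x axis of hinge_bracket and the x axis of block, either way round below 0.2 rad and linear speed of hinge_bracket below 0.02 m/s and horizontal distance between dial_pointer and tab_point below 0.004 m and value of joint switch above 0.85 rad); the robot touches nothing.
It fails at once if the set tab was shifted by more than 3 mm (distance of tab_point from where it was at the start of the episode above 0.003 m).
It fails at once if the box was switched on with the knob off the set tab (value of joint switch above 0.6 rad and horizontal distance between dial_pointer and tab_point above 0.004 m).
It fails at once if the stud bracket was moved by more than 20 mm (distance of stud_bracket from where it was at the start of the episode above 0.02 m).
It fails at once if the wrench was moved by more than 20 mm (distance of wrench from where it was at the start of the episode above 0.02 m).
It also fails if it takes over 64 s, if anything falls off the work surface, if the arm or the gripper's body presses on something with over 40 N, if the wrist force passes 120 N, or if a joint passes its speed limit or range.

## Robot

A 6-joint arm with a two-finger parallel gripper is mounted at the origin on the work surface. World frame = base frame: x ahead of the robot, y to its left, z up, the work surface at z = 0. Lengths are in mm, angles in rad, forces in N, time in s.
With the tool pointing down it reaches from about 350 to 875 mm from the base axis. Payload 4.2 kg.
Tool frame: the origin (TCP) lies where the fingers leave the gripper's body, on its centre line; the fingertips stand 70 mm ahead of it and the grasp point (between the pads) lies 51 mm ahead of it; z points along the fingers, y is the direction in which the jaws open and shut (so a half turn about z gives the same grasp; the last joint's range is limited). The gripper opens to 87 mm and grips with 3 to 60 N. Pads are 19 mm wide; open, the fingers measure 117 mm over their backs; the gripper's body (75 mm by 190 mm) begins 51 mm behind the grasp point.
Start: joints at [1.58, 0.385, 0.008, 0, -1.194, -0.259], TCP at [154.475, 605.588, 292.25] pointing down, gripper open.
Joint ranges: [-3.14, 3.14], [-1.21, 2.06], [-1.07, 1.41], [-3.16, 2.05], [-2.99, -0.16], [-3.1, 3.1]. Speed limits (rad/s): [2.79, 2.79, 3.14, 3.14, 3.14, 3.14].

## Interface

Orientations are given as a unit quaternion [x, y, z, w].
In Python, from cell import ctrl gives the robot as it stands. The module is installed in compiled form; this text tells all that it offers. Calls block until the motion is done:
- ctrl.movep(position, orientation): joint-space move of the TCP to a pose.
- ctrl.servo_line(position, rot=None, speed=150): straight line of the TCP; rot=None keeps the orientation; speed is the mean speed in mm/s.
- ctrl.goto_joints(angles): joint-space move.
- ctrl.move_gripper(opening, squeeze=None): finger opening in mm; squeeze is the grip in N (None keeps the last); returns when the fingers have stopped.
- ctrl.sleep(seconds).
- ctrl.inverse_kinematics(position, orientation): joint angles nearest the present ones, or None.
- ctrl.state(): the state.
- ctrl.get_image(name): name is "side" or "top"; returns (picture, depth): 384x512x3 uint8, red, green, blue; 384x512 float32, mm along the optical axis (not along the pixel's ray), 0 where there is no reading.
- ctrl.get_calibration(name): a dict with "K" (3x3 intrinsics, pixels), "distortion" ([k1, k2, p1, p2, k3] as OpenCV has them; the pictures are not rectified), "rvec" (rotation vector, rad) and "tvec" (3), from world to camera coordinates, as OpenCV has them. Camera axes: x right, y down, z forward; pixel columns grow to the right and rows downward; lengths in mm; the calibration is good to about 2 mm. A picture is of the moment at which its call begins. get_calibration takes no time and is no camera call.
A pose or a line that the arm cannot do raises ctrl.MotionError and nothing moves.
- ctrl.hand_in(): hands the job in, once; it reports no verdict.
Trained networks look in the newest picture that a camera, given by its name, has taken for a name from the list of things; names that differ only in an ending like _2 or _b are one class to them, and where a whole thing is asked for, a point or a joint stands for the part that bears it (a point fixed in the world has none). Each returns a list of dicts, best first, with "confidence" (0 to 1); they miss things now and then, are a little off and sometimes report something else, mostly with a low value. They report only what shows in the picture. A call takes as long as a camera call. They do not tell look-alikes from the thing itself.
- ctrl.recognise(camera, query): "uv" ([column, row] in pixels, amid what is visible of it).
- ctrl.pinpoint(camera, query): "uv" ([column, row] in pixels: a listed point, or the origin of a listed thing).
The state is a dict: "time_s": time; "q": joint angles; "qd": joint speeds; "joint_torque": joint torques, N m; "position": TCP position; "eef_rot": TCP orientation; "ft_force": force on the tool from outside, world axes, zero at the start; "moment": the same for the moment, N m; "finger_gap": finger opening in mm.
Only numpy, scipy, OpenCV 4.12 (cv2) and the standard library are available. Lean on these libraries where they do the work, as an engineer would, in place of code of your own. Each camera call takes 0.05 s, during which the arm holds its last target.

## Working session

There is one attempt and no reset: what is moved stays moved. The work goes in short steps, each a Python script; the robot and the scene stay as the last script left them, time stands still between calls to the robot, and variables do not carry over. Pictures are saved under pics/ and viewed, and the job is handed in when it is done.

```bash
mkdir -p pics; cat > h.py <<'E'
import numpy as np, cv2
from cell import ctrl
from scipy.spatial.transform import Rotation as R
def cal(n):
    c=ctrl.get_calibration(n); return np.array(c["K"],float),np.array(c["distortion"],float),cv2.Rodrigues(np.array(c["rvec"],float))[0],np.array(c["tvec"],float).ravel()
def ray(n,uv):
    K,D,Rm,t=cal(n); p=cv2.undistortPoints(np.array(uv,float).reshape(-1,1,2),K,D).reshape(-1,2)
    d=np.c_[p,np.ones(len(p))]@Rm; return -Rm.T@t,d
def onz(n,uv,z):
    o,d=ray(n,uv); return o+d*((z-o[2])/d[:,2])[:,None]
def dep(n,uv,depth):
    o,d=ray(n,uv); uv=np.array(uv).reshape(-1,2); 
    return np.array([o+d[i]*depth[int(round(v)),int(round(u))] for i,(u,v) in enumerate(uv)])
def proj(n,P):
    K,D,Rm,t=cal(n); return cv2.projectPoints(np.array(P,float).reshape(-1,1,3),cv2.Rodrigues(Rm)[0],t,K,D)[0].reshape(-1,2)
def cloud(n,depth):
    v,u=np.mgrid[0:384,0:512]; o,d=ray(n,np.c_[u.ravel(),v.ravel()]); 
    return (o+d*depth.ravel()[:,None]).reshape(384,512,3)
def down(yaw): # tool z down, tool y axis at yaw+90deg : tool x at yaw
    return (R.from_euler('z',yaw)*R.from_euler('x',np.pi)).as_quat()
def save(n,img): cv2.imwrite(f'pics/{n}.png',img[:,:,::-1])
E
python3 - <<'E'
from h import *
for n in("top","side"):
    im,d=ctrl.get_image(n); save(n+"0",im); np.save(n+"0.npy",d)
    o,_=ray(n,[[256,192]]); print(n,o.round(),onz(n,[[0,0],[511,0],[511,383],[0,383]],0).round().tolist())
    for q in("hinge_bracket","stud_bracket","block","console","wrench","block_top","dial_grip","dial_pointer","tab_point","switch_tip"):
        print(n,q,[(np.round(r["uv"]).tolist(),round(r["confidence"],2)) for r in ctrl.pinpoint(n,q)][:5])
s=ctrl.state();print(s["time_s"],s["position"],s["eef_rot"],s["finger_gap"])
E
```

```text
top [ 336.    0. 1164.] [[1229.0, 964.0, 0.0], [1233.0, -879.0, 0.0], [-45.0, -745.0, 0.0], [-64.0, 796.0, 0.0]]
top hinge_bracket [([297.0, 147.0], 0.71), ([259.0, 167.0], 0.67)]
top stud_bracket [([255.0, 218.0], 0.83)]
top block [([299.0, 194.0], 0.89), ([355.0, 190.0], 0.79), ([351.0, 264.0], 0.79)]
top console [([171.0, 197.0], 0.76)]
top wrench [([261.0, 126.0], 0.8)]
top block_top [([360.0, 260.0], 0.8), ([356.0, 189.0], 0.63), ([299.0, 188.0], 0.59)]
top dial_grip [([145.0, 197.0], 0.54)]
top dial_pointer [([130.0, 206.0], 0.54)]
top tab_point [([137.0, 189.0], 0.41)]
top switch_tip [([189.0, 195.0], 0.65)]
side [-196. -701.  929.] [[795.0, 2636.0, 0.0], [3488.0, 313.0, 0.0], [553.0, -782.0, 0.0], [-237.0, -7.0, 0.0]]
side hinge_bracket [([265.0, 198.0], 0.8), ([309.0, 206.0], 0.65)]
side stud_bracket [([227.0, 220.0], 0.88), ([263.0, 197.0], 0.71), ([330.0, 243.0], 0.64)]
side block [([326.0, 259.0], 0.76), ([273.0, 309.0], 0.72), ([280.0, 231.0], 0.64)]
side console [([188.0, 174.0], 0.89)]
side wrench [([294.0, 184.0], 0.68)]
side block_top [([279.0, 223.0], 0.96), ([331.0, 245.0], 0.94), ([272.0, 290.0], 0.72)]
side dial_grip [([187.0, 176.0], 0.55), ([171.0, 143.0], 0.46)]
side dial_pointer [([161.0, 147.0], 0.53)]
side tab_point []
side switch_tip [([196.0, 154.0], 0.61)]
1.1 [154.47025966 605.58964843 292.24305298] [ 9.92211662e-01 -1.24563304e-01 -2.22244670e-06  1.67311594e-05] 87.05561215451074
```

```bash
python3 - <<'E'
import cv2
a=cv2.imread('pics/top0.png'); cv2.imwrite('pics/top0z.png',cv2.resize(a[80:300,100:400],None,fx=2.6,fy=2.6,interpolation=cv2.INTER_CUBIC))
cv2.imwrite('pics/dial0.png',cv2.resize(a[150:240,105:215],None,fx=6.5,fy=6.5,interpolation=cv2.INTER_CUBIC))
a=cv2.imread('pics/side0.png'); cv2.imwrite('pics/side0z.png',cv2.resize(a[90:340,100:420],None,fx=2.4,fy=2.4,interpolation=cv2.INTER_CUBIC))
E
```

```text
(no output)
```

View pics/top0z.png

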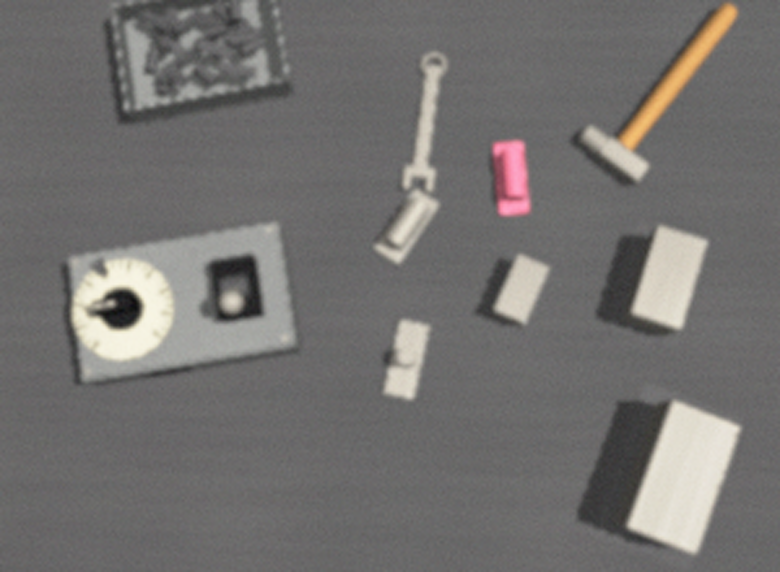

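View pics/dial0.png

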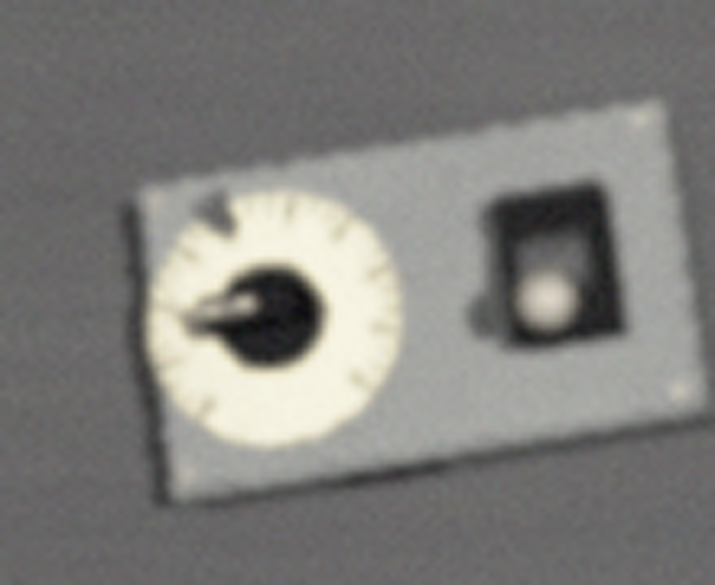

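View pics/side0z.png

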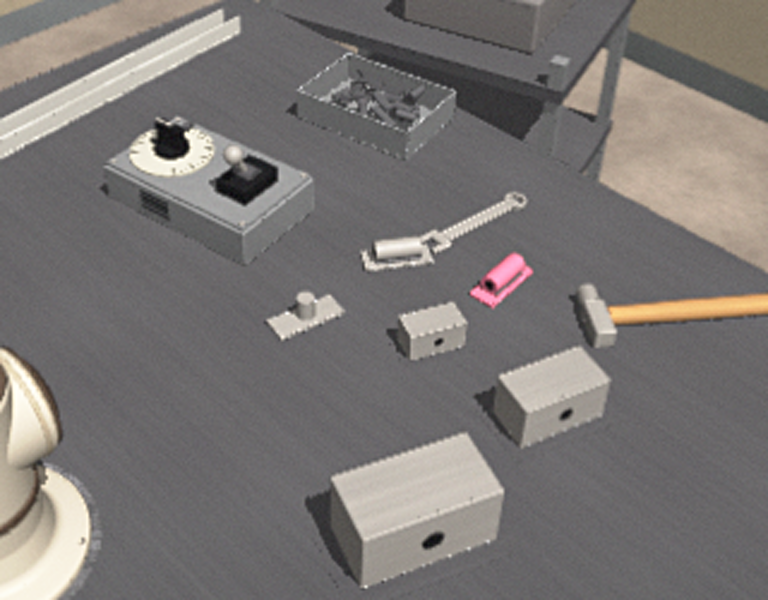

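Top view: tube bracket at about (256,168) with the wrench jaw near its upper end. The stud bracket is at (256,218), and the middle-sized block at (357,187). The console is at left, with its tab at (138,183) and the pointer to the left. Next I measure with the depth.

```bash
python3 - <<'E'
from h import *
d=np.load('top0.npy'); P=cloud('top',d); 
im=cv2.imread('pics/top0.png')
print('bench z',np.median(P[230:260,200:300,2]))
def comp(zlo,zhi,box,name):
    u0,v0,u1,v1=box; Q=P[v0:v1,u0:u1].reshape(-1,3); dd=d[v0:v1,u0:u1].ravel()
    m=(Q[:,2]>zlo)&(Q[:,2]<zhi)&(dd>0); Q=Q[m]
    (c,s,a)=cv2.minAreaRect(Q[:,:2].astype(np.float32)); print(name,len(Q),'c',np.round(c,1),'s',np.round(s,1),'ang',round(a,1),'zmed',np.median(Q[:,2]).round(1),'mean',Q.mean(0).round(1)); return Q
comp(40,80,(330,160,385,215),'midblk'); comp(20,60,(280,170,320,210),'small');comp(40,130,(335,225,395,300),'large')
comp(4,40,(240,152,272,183),'hinge'); comp(15,40,(240,152,272,183),'tube')
comp(4,40,(240,195,275,240),'stud'); comp(50,63,(120,160,220,235),'console')
comp(95,115,(120,160,165,235),'knobbar');comp(90,145,(175,170,210,215),'toggle')
np.set_printoptions(linewidth=220,suppress=True)
print(P[150:186:1,244:272,2].round().astype(int))
E
```

```text
bench z -1.2736539286177049
midblk 781 c [ 541.4 -277.8] s [ 61.4 111.6] ang 71.8 zmed 58.3 mean [ 539.9 -275.9   57.8]
small 320 c [ 529.6 -108.6] s [39.5 72.8] ang 66.2 zmed 38.0 mean [ 528.5 -108.1   37.8]
large 1629 c [ 315.  -281.4] s [ 82.2 151.2] ang 69.3 zmed 79.9 mean [ 315.5 -277.4   78.3]
hinge 279 c [614.8  27.2] s [86.9 94.6] ang 7.2 zmed 22.4 mean [608.7  27.1  18.3]
tube 165 c [611.3  27. ] s [26.1 60.9] ang 56.0 zmed 27.2 mean [610.2  26.3  26.6]
stud 228 c [446.   22.9] s [106.3 111.8] ang 88.6 zmed 6.2 mean [447.9  25.3  11.3]
console 2911 c [508.8 285.8] s [150.8 250.1] ang 10.0 zmed 58.9 mean [506.  278.1  58.6]
knobbar 91 c [497.5 348.3] s [15.2 44.9] ang 10.6 zmed 104.2 mean [497.1 347.8 103.6]
toggle 107 c [514.4 215.3] s [56.6 27.1] ang 3.8 zmed 126.0 mean [508.9 212.3 114.9]
[[-4  1 -1 ... -5 -3 -2]
 [ 0 -2 -5 ...  0 -6 -3]
 [ 0 -1 -4 ... -1 -2 -5]
 ...
 [-3 -2  1 ... -1 -1 -3]
 [ 1 -4 -5 ...  3 -1 -3]
 [-1 -2 -1 ... -2  2 -4]]
```

```bash
python3 - <<'E'
from h import *
np.set_printoptions(suppress=True)
a=np.deg2rad(10.2); c=np.array([508.8,285.8]); ex=np.array([np.cos(a),np.sin(a)]); ey=np.array([-ex[1],ex[0]])
dial=c+65*ey; print('dial',dial,'side cross-check:')
# rectify dial region at z=68 to metric, console frame, both cameras
for n in('top','side'):
    im=cv2.imread(f'pics/{n}0.png')
    g=np.arange(-70,70.01,0.25); X,Y=np.meshgrid(g,g)   # X: console +y to left, Y: down=-x
    W=dial+(-Y)[...,None]*ex+(-X)[...,None]*ey
    for z in (68,):
        uv=proj(n,np.dstack([W,np.full(X.shape,z)]).reshape(-1,3)).reshape(*X.shape,2).astype(np.float32)
        r=cv2.remap(im,uv,None,cv2.INTER_CUBIC); cv2.circle(r,(280,280),180,(0,0,255),1); cv2.imwrite(f'pics/dialrect_{n}.png',r)
ds=np.load('side0.npy'); Q=cloud('side',ds).reshape(-1,3); Q=Q[ds.ravel()>0]
def f(cen,rad,zlo,zhi,name):
    m=(np.hypot(*(Q[:,:2]-cen).T)<rad)&(Q[:,2]>zlo)&(Q[:,2]<zhi); q=Q[m]
    if len(q)<5: print(name,len(q)); return
    (cc,s,an)=cv2.minAreaRect(q[:,:2].astype(np.float32)); print(name,len(q),np.round(cc,1),np.round(s,1),round(an,1),np.median(q[:,2]).round(1),q[:,2].max().round(1))
f((541,-278),75,50,75,'midblk'); f((611,27),60,14,40,'tube'); f((611,27),60,2,9,'strap'); f((497,349),40,98,115,'bar'); f((509,286),170,54,62,'console'); f((497,212),20,110,150,'ball')
P=cloud('top',np.load('top0.npy'))
T=P[152:183,240:272].reshape(-1,3); T=T[T[:,2]>18]; e,v=np.linalg.eigh(np.cov(T[:,:2].T)); print('pca',T.mean(0),np.rad2deg(np.arctan2(v[1,1],v[0,1])))
for r in [(608,-5)]: pass
T=P[120:162,240:285].reshape(-1,3); m=(T[:,2]>3)&(T[:,2]<20)&(T[:,0]>600); print('low pts nearest end', T[m][np.argsort(T[m][:,0])][:40:4].round())
E
```

```text
dial [497.28949188 349.77271452] side cross-check:
midblk 804 [ 541.5 -279.6] [ 65.  112.9] 71.3 59.5 65.0
tube 160 [609.7  21.5] [25.1 61.1] 54.8 27.7 34.8
strap 208 [610.3  24.3] [115.5 107.1] 24.3 4.5 8.8
bar 61 [497.8 347.3] [17.5 44.8] 5.8 105.7 112.3
console 919 [508.7 281.7] [152.8 252.8] 10.5 59.8 62.0
ball 61 [495.2 206.3] [20.8 22.1] 60.4 132.8 140.5
pca [603.57389536  25.76615493  54.66679023] -178.53477857787138
low pts nearest end [[627.  36.  10.]
 [629. -24.   4.]
 [634.  -5.   7.]
 [637.  -8.   8.]
 [639. -15.   3.]
 [641.  49.   4.]
 [644.   4.   8.]
 [645.   1.   5.]
 [647.  23.   6.]
 [648.  -5.   3.]]
```

View pics/dialrect_top.png

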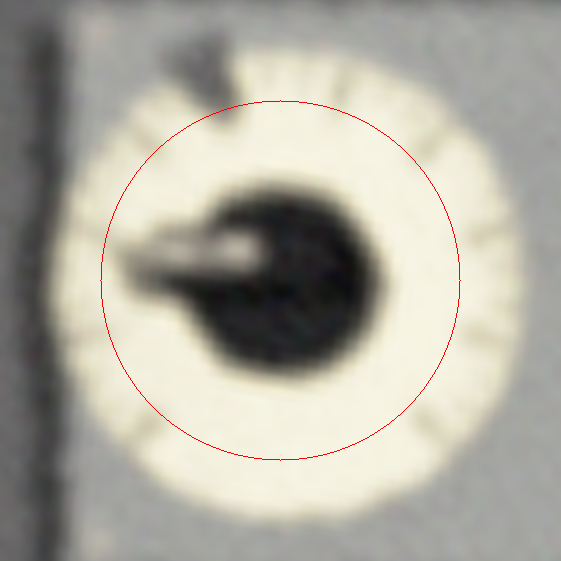

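View pics/dialrect_side.png

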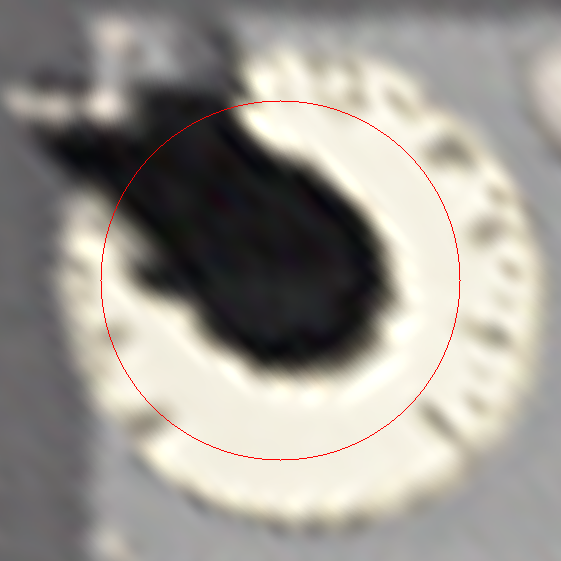

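Dial picture: the tab tooth tip is at (229,122), which is 18° from the box's +x, and its radius of about 42 mm agrees with the data. The bar is near 90°, so the dial target is about 2.04 rad. Sizes and heights all match, so I pick up the bracket.

```bash
python3 - <<'E'
from h import *
y1=np.deg2rad(-34.5); y2=np.deg2rad(-18.2)
for nm,p,yw in [('pick',[611,26,78],y1),('place',[541.4,-278.3,138.5],y2)]+[('knob%d'%k,[497.4,349,150],np.deg2rad(k)) for k in (100.5,28.2,-79.5,-151.8)]+[('sw',[460,206,190],np.deg2rad(10.2)),('sw',[460,206,190],np.deg2rad(190.2))]:
    for dy in (0,np.pi):
        q=ctrl.inverse_kinematics(p,down(yw+dy)); print(nm,None if q is None else np.round(q,2))
print(onz('top',[[261.5,149],[256,152],[269,152]],4).round())
ctrl.move_gripper(56)
ctrl.movep([611,26,160],down(y1)); ctrl.sleep(.2)
im,d=ctrl.get_image('top'); save('pre',im)
ctrl.servo_line([611,26,78.5],speed=80); s=ctrl.state(); print(s['time_s'],s['position'],s['ft_force'])
ctrl.move_gripper(20,35); s=ctrl.state(); print(s['finger_gap'],s['position'],s['ft_force'])
ctrl.servo_line([611,26,110],speed=60); s=ctrl.state(); print(s['time_s'],s['finger_gap'],s['position'],s['ft_force'])
for n in('top','side'):
    im,d=ctrl.get_image(n); save('lift_'+n,cv2.resize(im[110:290,160:400],None,fx=3,fy=3)); np.save('lift_'+n+'.npy',d)
E
```

```text
pick [ 0.31  0.58 -0.26  0.   -0.72  0.66]
pick [ 0.31  0.58 -0.26 -0.   -0.72 -2.48]
place [-0.21  0.5  -0.22  0.   -0.84  1.46]
place [-0.21  0.5  -0.22 -0.   -0.84 -1.68]
knob100 [ 0.88  0.49 -0.22  0.   -0.87  2.45]
knob100 [ 0.88  0.49 -0.22  0.   -0.87 -0.69]
knob28 [ 0.88  0.49 -0.22  0.   -0.87  1.19]
knob28 [ 0.88  0.49 -0.22 -0.   -0.87 -1.96]
knob-79 [ 0.88  0.49 -0.22  0.   -0.87 -0.69]
knob-79 [ 0.88  0.49 -0.22  0.   -0.87  2.45]
knob-151 [ 0.88  0.49 -0.22 -0.   -0.87 -1.96]
knob-151 [ 0.88  0.49 -0.22  0.   -0.87  1.19]
sw [ 0.74  0.29 -0.43  0.   -0.86  1.01]
sw [ 0.74  0.29 -0.43 -0.   -0.86 -2.14]
sw [ 0.74  0.29 -0.43 -0.   -0.86 -2.14]
sw [ 0.74  0.29 -0.43  0.   -0.86  1.01]
[[668.   9.   4.]
 [658.  27.   4.]
 [658. -15.   4.]]
5.9917 [611.4467296   26.10920274  79.1149111 ] [-0.28423199  0.0975119  -0.42744718]
25.029908565095308 [610.96672594  25.94856472  78.62210891] [-0.88855679 -0.50523133  2.28663378]
7.3167 24.794590786212723 [610.7591711   25.9690563  110.05203319] [-0.5421703   0.05705299 -3.04417411]
```

View pics/lift_side.png

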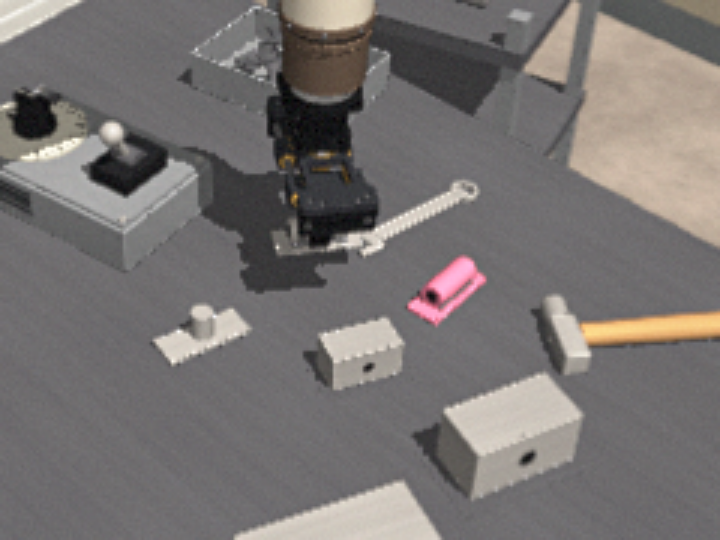

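View pics/lift_top.png

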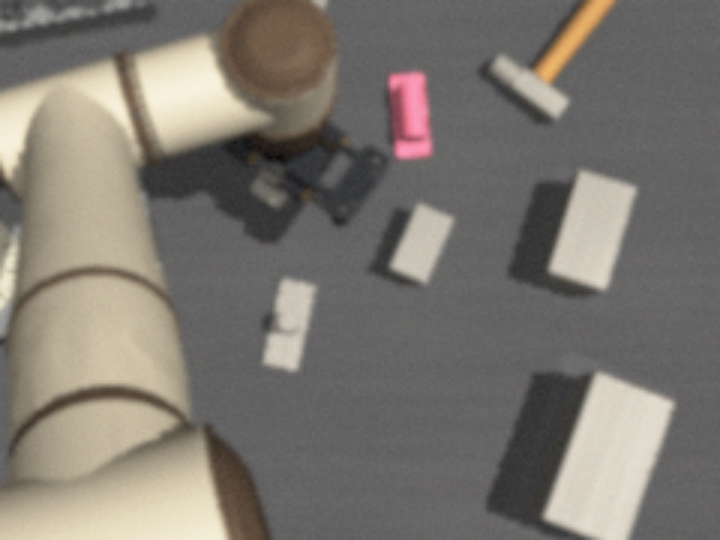

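The bracket hangs level in the grip and the wrench has not moved. Now to place it.

```bash
python3 - <<'E'
from h import *
y2=np.deg2rad(-18.2); X,Y=541.4,-278.3
ctrl.servo_line([611,26,210],speed=200)
ctrl.movep([X,Y,200],down(y2)); ctrl.servo_line([X,Y,146],speed=80); f0=ctrl.state()['ft_force'][2]
z=143
while z>134:
    ctrl.servo_line([X,Y,z],speed=40); s=ctrl.state(); 
    if s['ft_force'][2]-f0>4: break
    z-=1
print(z,s['position'],s['ft_force'],f0,s['time_s'],s['finger_gap'])
ctrl.move_gripper(56); ctrl.sleep(.1)
ctrl.servo_line([X,Y,230],speed=150); s=ctrl.state(); print(s['time_s'],s['ft_force'])
ctrl.movep([497.3,349.3,220],down(np.deg2rad(100.3)))
for n in('top','side'):
    im,d=ctrl.get_image(n); save('plc_'+n,cv2.resize(im[130:290,260:420] if n=='top' else im[180:340,250:410],None,fx=3.6,fy=3.6)); np.save('plc_'+n+'.npy',d)
d=np.load('plc_top.npy');P=cloud('top',d)[155:220,325:390].reshape(-1,3)
for lo,hi in((72,100),(45,100),(45,61.5)):
    q=P[(P[:,2]>lo)&(P[:,2]<hi)]; print(lo,len(q),cv2.minAreaRect(q[:,:2].astype(np.float32)),np.median(q[:,2]))
print(ctrl.state()['time_s'])
E
```

```text
138 [ 541.51470737 -278.31452698  138.59265185] [-0.27896278  0.65571175  1.03127696] -3.540680260989178 11.5833 25.3025987232698
13.275 [0.2139663  0.52811055 0.54197972]
72 197 ((542.171142578125, -277.554931640625), (26.007530212402344, 61.31779098510742), 72.75455474853516) 87.31045223301885
45 773 ((541.3970947265625, -277.39208984375), (60.873924255371094, 111.2978515625), 71.50694274902344) 61.49157332838695
45 388 ((541.3970947265625, -277.39208984375), (60.873924255371094, 111.2978515625), 71.50694274902344) 58.24477951882784
15.625
```

View pics/plc_top.png

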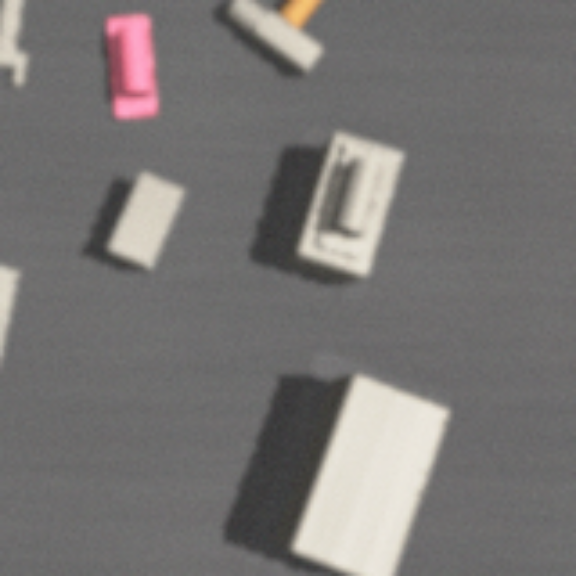

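View pics/plc_side.png

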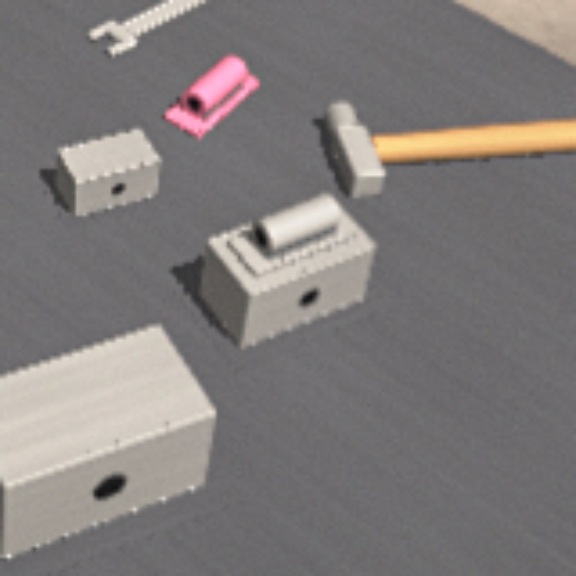

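The bracket lies centred on the middle block: its offset is under 1 mm and the yaw difference about 1.3°. Next is the knob.

```bash
python3 - <<'E'
from h import *
X,Y=497.3,349.2
ctrl.move_gripper(44)
ctrl.servo_line([X,Y,150.5],speed=100); print(ctrl.state()['ft_force'])
ctrl.move_gripper(5,30); s=ctrl.state(); print(s['finger_gap'],s['ft_force'],s['moment'],s['time_s'])
for a in (82,64,46,28.2):
    ctrl.servo_line([X,Y,150.5],rot=down(np.deg2rad(a)),speed=60); s=ctrl.state(); print(a,s['finger_gap'],np.round(s['ft_force'],1),np.round(s['moment'],2),s['time_s'])
ctrl.sleep(.3); print(np.round(ctrl.state()['eef_rot'],4))
ctrl.move_gripper(44)
ctrl.servo_line([X,Y,230],speed=120)
ctrl.movep([430,130,260],down(np.deg2rad(10.2)))
im,d=ctrl.get_image('top'); save('knob1',im); np.save('knob1.npy',d); im2,d2=ctrl.get_image('side'); save('knob1s',im2);np.save('knob1s.npy',d2)
a=np.deg2rad(10.2); c=np.array([508.8,285.8]); ex=np.array([np.cos(a),np.sin(a)]); ey=np.array([-ex[1],ex[0]]); dial=c+65*ey
g=np.arange(-70,70.01,0.25); GX,GY=np.meshgrid(g,g); W=dial+(-GY)[...,None]*ex+(-GX)[...,None]*ey
for z in(68,106):
    uv=proj('top',np.dstack([W,np.full(GX.shape,z)]).reshape(-1,3)).reshape(*GX.shape,2).astype(np.float32)
    r=cv2.remap(im,uv,None,cv2.INTER_CUBIC); cv2.circle(r,(280,280),180,(255,0,0),1); save(f'k1_{z}',r)
for n,dd in(('top',d),('side',d2)):
    P=cloud(n,dd).reshape(-1,3); P=P[(np.hypot(*(P[:,:2]-dial).T)<40)&(P[:,2]>96)&(P[:,2]<115)]
    e,v=np.linalg.eigh(np.cov(P[:,:2].T)); print(n,len(P),cv2.minAreaRect(P[:,:2].astype(np.float32)),np.rad2deg(np.arctan2(v[1,1],v[0,1])),ctrl.state()['time_s'])
E
```

```text
[-0.24775518  1.05879191  0.22224074]
14.858958594610353 [ 1.8739549   0.45163864 -0.00653831] [-0.08343637 -0.75025709 -0.03169535] 17.6417
82 15.023970344146889 [ 5.  -1.3 -1.3] [-0.26 -1.58 -0.  ] 18.1083
64 15.136805239757823 [ 6.  -1.7 -1.5] [-0.41 -2.02 -0.07] 18.575
46 14.767912140621556 [ 8.1 -1.8 -2.8] [-0.57 -2.32 -0.03] 19.0417
28.2 14.442100822684518 [ 8.5 -2.8 -1.6] [-0.88 -2.6  -0.01] 19.5
[9.697e-01 2.444e-01 1.400e-03 2.000e-04]
top 86 ((496.9390563964844, 348.14654541015625), (43.16321563720703, 16.61467742919922), 28.97490119934082) -152.2877587781035 22.4333
side 58 ((497.3124084472656, 346.37139892578125), (46.7786865234375, 17.997451782226562), 32.303104400634766) -152.16159337839846 22.4333
```

View pics/k1_68.png

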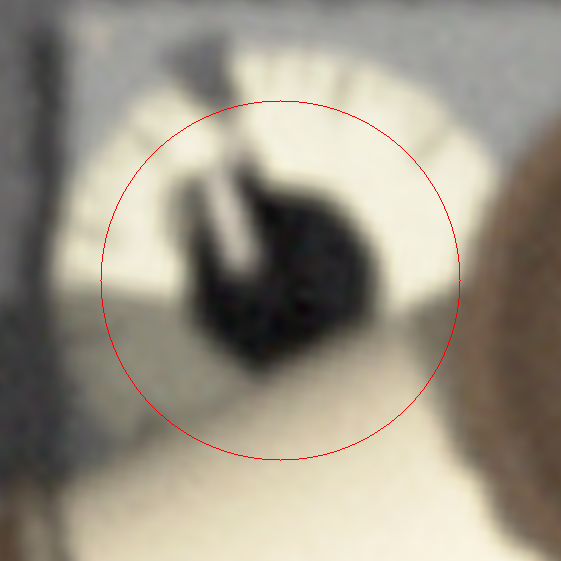

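View pics/k1_106.png

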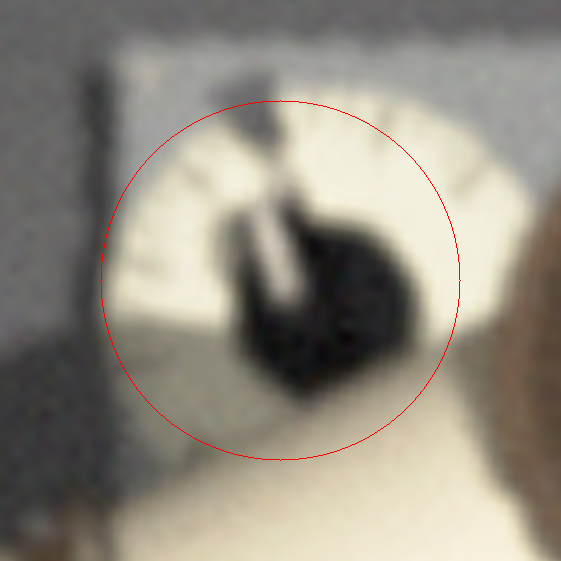

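The pointer is close to the tab, about 1–3° short by eye. I clear the arm and average several frames to check.

```bash
cat > chk.py <<'E'
from h import *
def chk(tag):
    fr=[ctrl.get_image('top') for _ in range(6)]
    im=np.mean([f[0] for f in fr],0).astype(np.uint8); d=np.median([f[1] for f in fr],0)
    a=np.deg2rad(10.2); c=np.array([508.8,285.8]); ex=np.array([np.cos(a),np.sin(a)]); ey=np.array([-ex[1],ex[0]]); dial=c+65*ey
    g=np.arange(-70,70.01,0.25); GX,GY=np.meshgrid(g,g); W=dial+(-GY)[...,None]*ex+(-GX)[...,None]*ey
    for z in(64,68,70,106):
        uv=proj('top',np.dstack([W,np.full(GX.shape,z)]).reshape(-1,3)).reshape(*GX.shape,2).astype(np.float32)
        r=cv2.remap(im,uv,None,cv2.INTER_CUBIC); np.save(f'{tag}_{z}.npy',r); save(f'{tag}_{z}',r)
    P=cloud('top',d).reshape(-1,3); P=P[(np.hypot(*(P[:,:2]-dial).T)<40)&(P[:,2]>96)&(P[:,2]<115)]
    e,v=np.linalg.eigh(np.cov(P[:,:2].T)); print(len(P),cv2.minAreaRect(P[:,:2].astype(np.float32)),np.rad2deg(np.arctan2(v[1,1],v[0,1]))%180)
    for q in('tab_point','dial_pointer','dial_grip'):
        for r in ctrl.pinpoint('top',q)[:2]:
            z={'tab_point':68,'dial_pointer':68,'dial_grip':99}[q]; w=onz('top',[r['uv']],z)[0][:2]-dial; print(q,r['confidence'],'console xy',np.round([w@ex,w@ey],1),'ang',np.rad2deg(np.arctan2(w@ey,w@ex)).round(1))
    print(ctrl.state()['time_s'])
E
python3 - <<'E'
from chk import *
ctrl.movep([420,-60,280],down(np.deg2rad(10.2))); ctrl.sleep(.2); chk('k2')
r=np.load('k2_64.npy').astype(float).sum(2)  # plate circle centre at z=64
m=(r>600).astype(np.uint8); cs=max(cv2.findContours(m,cv2.RETR_EXTERNAL,cv2.CHAIN_APPROX_NONE)[0],key=cv2.contourArea); print('plate',cv2.minEnclosingCircle(cs),cv2.fitEllipse(cs))
E
```

```text
86 ((497.21356201171875, 348.27130126953125), (42.38576126098633, 15.05929183959961), 28.262895584106445) 27.04096409519059
tab_point 0.53 console xy [36.  20.4] ang 29.6
dial_pointer 0.8 console xy [44.5 24.9] ang 29.3
dial_grip 0.75 console xy [3.7 0.3] ang 4.4
23.875
plate ((284.95062255859375, 282.245361328125), 232.7005157470703) ((289.232421875, 283.9353942871094), (419.6397705078125, 428.7039489746094), 38.486366271972656)
```

View pics/k2_68.png

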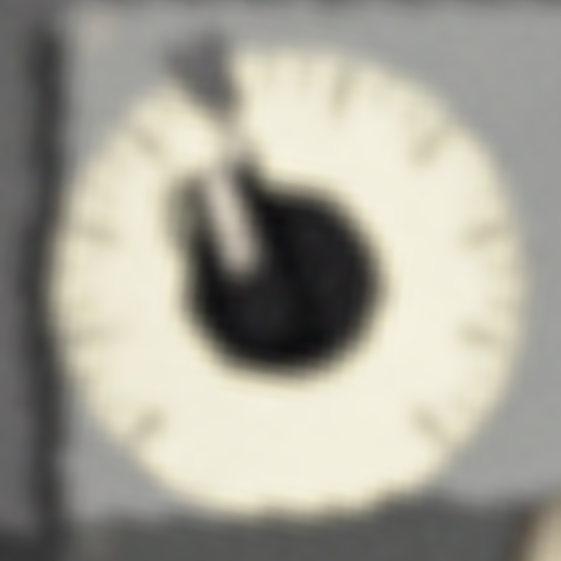

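```bash
python3 - <<'E'
import numpy as np,cv2
for z in(68,70):
    r=np.load(f'k2_{z}.npy').astype(float).sum(2)
    for cx,cy in((280,280),(285,283)):
        v,u=np.mgrid[0:561,0:561]; x=-(v-cy)/4; y=-(u-cx)/4; R=np.hypot(x,y); A=np.degrees(np.arctan2(y,x))
        for lo,hi in((42,46),(46,50),(50,54),(54,57)):
            m=(R>lo)&(R<hi)&(A>0)&(A<40); w=np.clip(620-r,0,None)*m
            print(z,cx,lo,round((w*A).sum()/w.sum(),2),end=' | ')
        print()
r=cv2.imread('pics/k2_106.png')[150:350,180:400]; cv2.imwrite('pics/k2bar.png',cv2.resize(r,None,fx=3,fy=3))
E
```

```text
68 280 42 18.4 | 68 280 46 19.03 | 68 280 50 20.24 | 68 280 54 21.14 | 
68 285 42 19.59 | 68 285 46 19.81 | 68 285 50 20.86 | 68 285 54 21.67 | 
70 280 42 17.91 | 70 280 46 18.75 | 70 280 50 20.06 | 70 280 54 20.95 | 
70 285 42 19.05 | 70 285 46 19.5 | 70 285 50 20.64 | 70 285 54 21.42 |
```

View pics/k2bar.png

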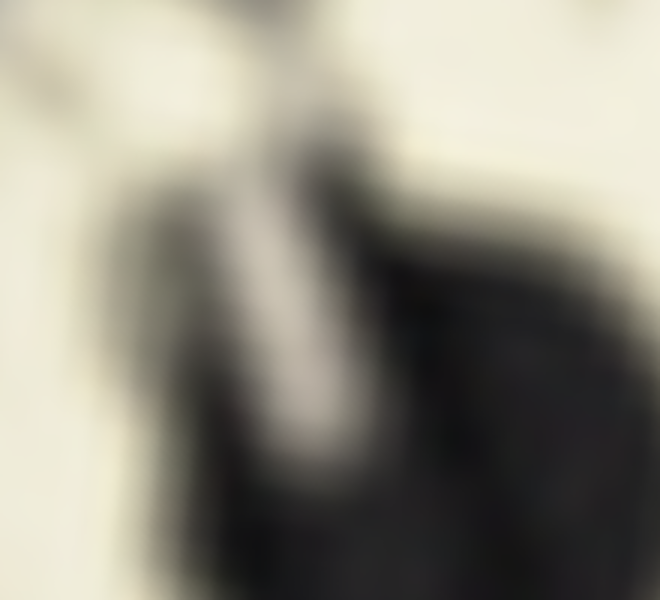

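```bash
python3 - <<'E'
from chk import *
fr=[ctrl.get_image('side') for _ in range(4)]; im=np.mean([f[0] for f in fr],0).astype(np.uint8); 
a=np.deg2rad(10.2); c=np.array([508.8,285.8]); ex=np.array([np.cos(a),np.sin(a)]); ey=np.array([-ex[1],ex[0]]); dial=c+65*ey
g=np.arange(-70,70.01,0.25); GX,GY=np.meshgrid(g,g); W=dial+(-GY)[...,None]*ex+(-GX)[...,None]*ey
o=[]
for z in(68,106):
    uv=proj('side',np.dstack([W,np.full(GX.shape,z)]).reshape(-1,3)).reshape(*GX.shape,2).astype(np.float32)
    r=cv2.remap(im,uv,None,cv2.INTER_CUBIC); 
    if z==68: cv2.circle(r,(280,280),180,(255,0,0),1)
    o.append(cv2.resize(r,(390,390)))
save('k2side',np.hstack(o)); save('k2sraw',cv2.resize(im[120:220,130:250],None,fx=5,fy=5,interpolation=cv2.INTER_CUBIC))
E
```

```text
(no output)
```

View pics/k2side.png

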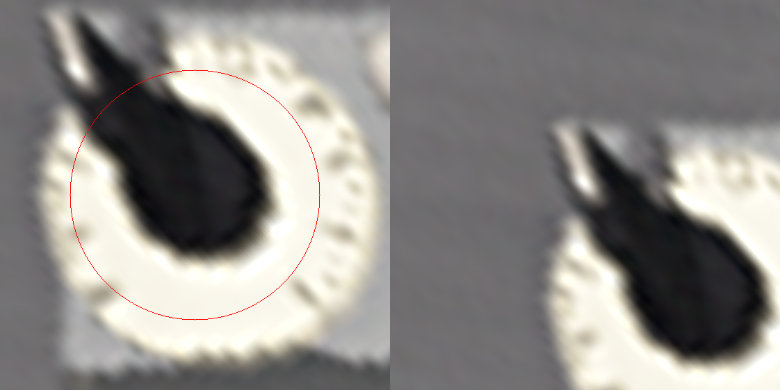

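View pics/k2sraw.png

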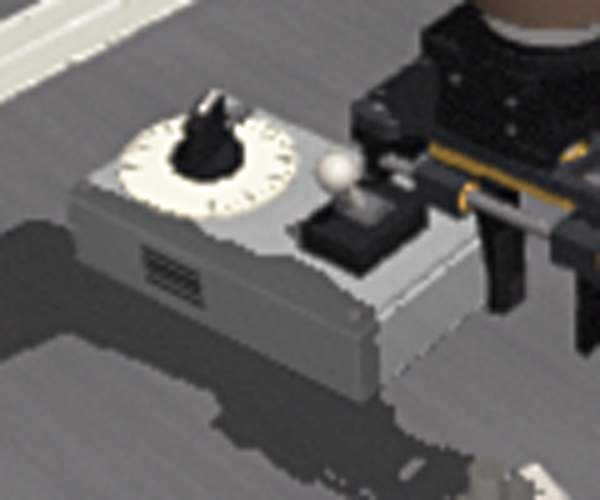

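The side view agrees within its coarse accuracy: its line gives about 20°. The knob is at about 18° and the tab at about 19°, within the 5° tolerance. Now the switch, pushed with closed fingers.

```bash
python3 - <<'E'
from chk import *
a=np.deg2rad(10.2); c=np.array([508.8,285.8]); ex=np.array([np.cos(a),np.sin(a),0]); ey=np.array([-ex[1],ex[0],0]); piv=np.r_[c,0]-70*ey-1*ey
p=lambda s,z: list(piv+s*ex+[0,0,z])
ctrl.move_gripper(0,20)
ctrl.movep(p(-78,240),down(a)); ctrl.servo_line(p(-78,184),speed=120); f0=np.array(ctrl.state()['ft_force'])
s=-62; ctrl.servo_line(p(s,184),speed=100)
while s<12:
    s+=3; ctrl.servo_line(p(s,184),speed=40); st=ctrl.state(); f=np.array(st['ft_force'])-f0; act=(np.array(st['position'])-piv)@ex
    print(s,round(act,1),np.round([f@ex,f@ey,f[2]],1))
    if -(f@ex)>22: break
print(st['time_s'])
ctrl.servo_line(p(s-25,184),speed=100); ctrl.servo_line(p(s-30,240),speed=150)
ctrl.movep([420,-60,280],down(a)); ctrl.sleep(.2)
chk('k3'); im,d=ctrl.get_image('side'); save('end_side',cv2.resize(im[110:310,120:420],None,fx=2.5,fy=2.5))
im,d=ctrl.get_image('top'); save('end_top',cv2.resize(im[100:300,100:400],None,fx=2.5,fy=2.5))
P=cloud('top',d).reshape(-1,3); q=P[(np.abs((P-piv)@ex)<60)&(np.abs((P-piv)@ey)<20)&(P[:,2]>112)&(P[:,2]<145)]-piv; print('ball along ex',np.median(q@ex),np.median(q@ey),q[:,2].max(),len(q))
E
```

```text
-59 -59.1 [-0.9 -0.9 -0.7]
-56 -55.9 [-1.2 -0.8 -1.4]
-53 -52.8 [ 0.3 -1.2 -0.5]
-50 -49.8 [-0.8 -0.7 -1.2]
-47 -46.9 [-1.7 -0.6 -1.1]
-44 -44.5 [-2.8 -1.1  1.1]
-41 -41.0 [-3.3 -1.8  1.3]
-38 -37.7 [-1.8 -1.8 -0.6]
-35 -34.6 [-2.  -2.4  0.5]
-32 -31.6 [-1.6 -2.  -0.3]
-29 -28.6 [-0.7 -1.8 -0. ]
-26 -25.7 [-0.8 -1.8 -1.7]
-23 -22.7 [-3.2 -1.4  0. ]
-20 -19.7 [-1.8 -2.2  0.2]
-17 -16.7 [-1.3 -1.6  0.5]
-14 -13.7 [-0.1 -2.1 -0.5]
-11 -10.7 [-0.9 -0.6 -0.5]
-8 -7.7 [-1.3 -1.4 -0.3]
-5 -4.9 [ 0.2 -1.2 -2. ]
-2 -1.9 [-1.1 -2.  -1. ]
1 1.1 [-1.  -2.1 -1.3]
4 2.3 [-5.8 -1.1  0.7]
7 3.0 [-12.8   2.3   5.1]
10 3.5 [-20.9   3.4  10.2]
13 4.1 [-28.9   6.1  16.3]
33.275
87 ((497.60107421875, 348.6277770996094), (42.93638229370117, 15.11829948425293), 28.493497848510742) 27.048874808759933
tab_point 0.54 console xy [42.1 25.2] ang 30.9
dial_pointer 0.61 console xy [28.9 13.1] ang 24.3
dial_grip 0.69 console xy [ 3.1 -4.9] ang -57.6
35.9583
ball along ex 21.94360535633306 -1.2602894847157822 141.47494957825222 61
```

View pics/end_side.png

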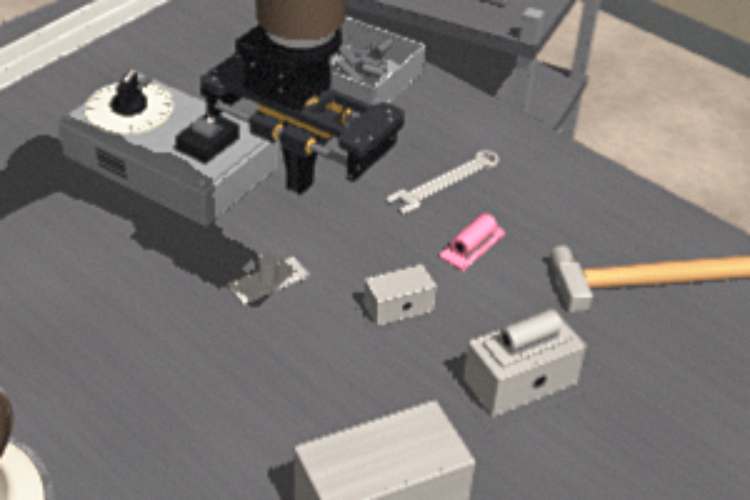

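View pics/end_top.png

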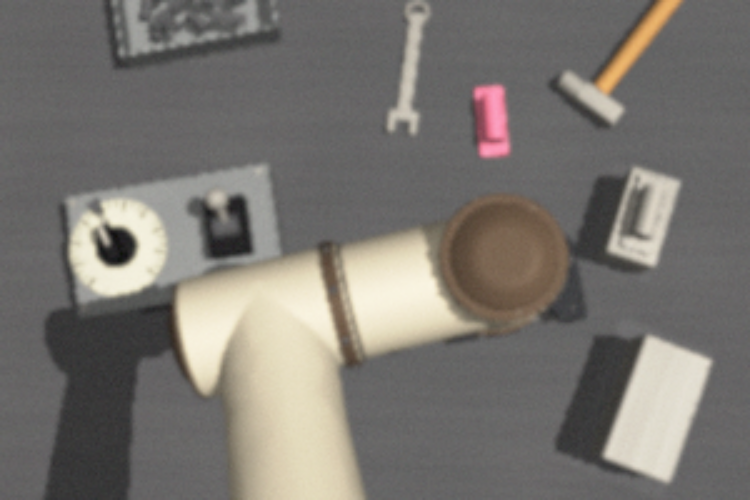

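View pics/k3_68.png

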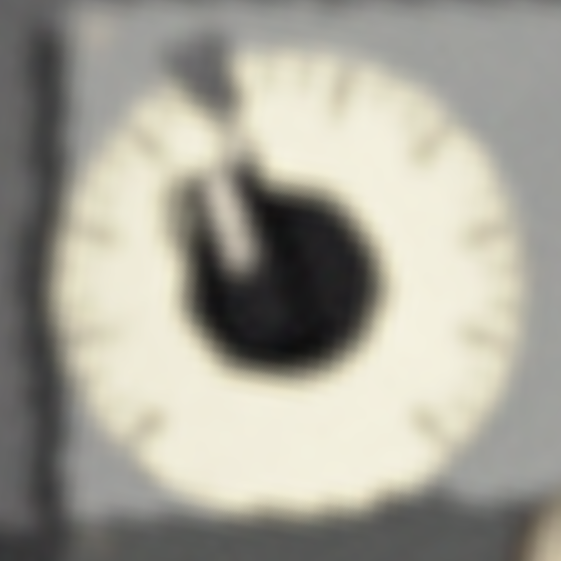

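The ball now sits at about +22 mm (24 mm is full), and I felt the end stop. Knob and bracket are unchanged, and the arm touches nothing, so I hand in.

```bash
python3 -c "
from cell import ctrl
print(ctrl.state()['time_s']); ctrl.hand_in()"
```

```text
36.0583
the job is handed in; nothing more can be done
```

I did the three steps in order and handed in at 36 s of the 64 s allowed; no verdict was reported.

- **Bracket:** it lies flat on the middle-sized block. From depth its centre is within about 1 mm of the block's middle, and its yaw is about 1.3° off the block's length.
- **Knob:** I turned it until its pointer stood about 18° from the box's +x. I measured the tab at 18–20°, so the gap is roughly 1–2° against the 5° allowed. The picture shows the nose in line with the tooth.
- **Switch:** I pushed it over until it met a firm end stop (about 29 N). The ball then stood about 22 mm to +x of the pivot, against a nominal 24 mm.
- **Other things:** the tab looked the same before and after in the pictures. The wrench and stud bracket also looked unmoved, but I did not measure them again.

**Checks that disagreed or failed:** after the knob was set, the network's pointer and tab estimates were scattered (24–31°) and did not fit the given geometry, so I used my own image and depth measurements. The side camera could not check the tab because the knob hides it.

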